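# Open the safety-capped canister

### The arm

A 6-joint arm with a two-finger parallel gripper is mounted at the origin on the work surface. World frame = base frame: x ahead of the robot, y to its left, z up, the work surface at z = 0. Lengths are in m, angles in rad, forces in N, time in s.
With the tool pointing down it reaches from about 0.25 to 0.8 m from the base axis. Payload 3.9 kg.
Tool frame: the origin (TCP) lies at the very end of the fingers, on their centre line; the grasp point (between the pads) lies 19 mm behind it; z points along the fingers, y is the direction in which the jaws open and shut (so a half turn about z gives the same grasp; the last joint's range is limited). The gripper opens to 85 mm and grips with 20 to 120 N. Pads are 22 mm wide; open, the fingers measure 114 mm over their backs; the gripper's body (76 mm by 85 mm) begins 54 mm behind the grasp point. The pads swing forward as they close: fully open they stand 13 mm farther back than shut.
Start: joints at [1.253, 0.26, -0.138, 1.173, 0, 1.571], TCP at [0.164, 0.499, 0.231] pointing down, gripper open.
Joint ranges: [-2.78, 2.78], [-0.83, 1.72], [-1.28, 1.37], [-1.9, 2.12], [-1.57, 1.48], [-3.14, 3.14]. Speed limits (rad/s): [2.57, 2.57, 3.14, 3.14, 3.14, 3.14].

### API

Orientations are given as a unit quaternion [w, x, y, z].
In Python, from workcell import env, snapshot, nets gives the robot as it stands. The module is installed in compiled form; this text tells all that it offers.
- The arm moves only by the shell command python3 -m handwheel 'ROWS' [FORCE]. ROWS is JSON, a list of rows, each a list of 3 entries, a list of its own where there are three numbers: the shift along the tool's x, y, z in m, then the turn about the tool's z in degrees, then the gripper's target within -1 to 1 (shut at 1, half-way at 0, fully open at -1). In form: [[[x, y, z], roll, hand], ...]. A call has 1 to 10 rows; each row shifts and turns the commanded pose from where the row before left it, along the tool's axes as they then stand; what a row does not reach is not made up. A row lasts 1/10 s, in which the tool goes at most 50 mm and 8.59 degrees, less where a joint would pass 70% of its speed; a pose out of reach is approached as far as the arm can. A call is refused whole if a number of a shift passes 0.05 or a number of a turn 8.59, either way. A call with a gripper value outside its range is refused whole. The fingers move at their own pace and stop on an object; FORCE is the grip in N (left out, the last holds). Time passes only in rows, so rows that do not move let the fingers close. It gives the time, the measured TCP pose, the force and the opening at its end, in the units of the state.
- env.sense(): the state, without advancing time (a new reading comes with each control period).
- snapshot(name): name is "side" or "top" or "wrist"; returns a dict with "img" (400x640x3 uint8, red, green, blue), "z_map" (400x640 float32, m along the optical axis (not along the pixel's ray), 0 where there is no reading), "mtx" (3x3 intrinsics, pixels), "camera_from_world" (4x4, takes a point from world to camera coordinates); the wrist camera has in their place "T_tool_cam" (4x4, takes a point from camera to tool coordinates, whose origin is the TCP and whose axes are the flange's). Camera axes: x right, y down, z forward; pixel columns grow to the right and rows downward; lengths in m; the calibration is good to about 2 mm. A picture is of the moment at which its call begins: read the wrist's pose just before it.
- env.sign_off(): hands the job in, once; it reports no verdict.
Trained networks look in the newest picture that a camera, given by its name, has taken for a name from the list of things; names that differ only in an ending like _2 or _b are one class to them, and where a whole thing is asked for, a point or a joint stands for the part that bears it (a point fixed in the world has none). Each returns a list of dicts, best first, with "conf" (0 to 1); they miss things now and then, are a little off and sometimes report something else, mostly with a low value. They report only what shows in the picture. A call takes as long as a camera call. They do not tell look-alikes from the thing itself.
- nets.cut_out(camera, query): "region" (400x640 bool, what is visible of it).
- nets.mark_of(camera, query): "point" ([x, y, z] in m, in world coordinates, good to about 4 mm: a listed point, or the origin of a listed thing).
The state is a dict: "time_s": time; "qpos": joint angles; "qd": joint speeds; "joint_efforts": joint torques, N m; "position": TCP position; "orientation": TCP orientation; "wrist_force": force on the tool from outside, world axes, zero at the start; "ft_torque": the same for the moment, N m; "finger_gap": finger opening in m.
Only numpy, scipy, OpenCV 4.12 (cv2) and the standard library are available. Lean on these libraries where they do the work, as an engineer would, in place of code of your own. Each camera call takes 0.05 s, during which the arm holds its last target. There are 200 camera calls.

### The job

Open the aluminium canister: squeeze the two side tabs of its safety cap together and unscrew the cap anticlockwise as far as it will go, feeling for its stop and never forcing it. Then lift it straight off without wrenching the neck and set it down gently, mouth down, in the round steel dish. Leave the other things on the bench where they are.

Things in the scene. Friction and masses are not known exactly. Their poses are not given: they have to be found in the camera images.
- cap: plain grey plastic squeeze cap closed on the canister's neck, 42 mm tall, skirt 46 mm across, 55 to 75 g. Origin: centre of its open lower edge, z up. Flat side tabs on its +y and -y sides, pads 16 mm wide, 13 to 37 mm above the lower edge, 54 mm across both at rest, 46 mm (flush with the skirt) pressed home. It has about 1 mm of sideways play on the neck
- cap_grip (a point): point on the cap's axis midway between the two pads, 29 mm above its lower edge, axes as the cap's. To open, the cap turns anticlockwise seen from above by 24 to 82 degrees (differs every time, hidden inside) up to a hard stop. At the stop, and in the last 4 degrees before it, it is free to come straight up; before that, lugs inside hold it down. Over 0.4 N m against the stop is forcing it
- neck_top (a point): centre of the neck's top, 143 mm above the bench, fixed. Neck 29 mm across, 36 mm over its hidden lugs, which the cap's lugs pass within 15 mm of lift; cap quite clear after 35 mm. The cap's spring seal presses on the neck with 6 N and pushes the cap up; turning drag 0.05 to 0.1 N m
- canister: upright aluminium canister, 72 mm across, strapped and screwed to the bench on a round 96 mm foot plate; cannot move. Origin: centre of its underside, z up. Shoulder at 108 mm, cap's lower edge at 110 mm. Two stop ribs on the shoulder, 24 to 29 mm from the axis, reach 6 mm above the cap's lower edge: fingertips must pass over them
- tab_a (a joint): how far the cap's +y tab is pressed in: 0 at rest, 0.004 m fully in; spring 4 N to start, 12 N fully in. Its foot, at the cap's lower edge, catches behind a rib on the canister after a few degrees of anticlockwise turn unless the tab is in by 3 mm or more
- tab_b (a joint): the same for the cap's -y tab: 0 at rest, 0.004 m fully in; both must be in together for the cap to turn
- dish: round shallow stainless dish, 120 mm across, rim 8 mm high, flat inner floor 106 mm across and 3 mm above the bench. Origin: centre of its underside; z up. Fixed
- comb: the stainless comb, 180 by 32 mm, 4 mm thick, lying flat; not to be disturbed. Origin: centre of its underside
- bangle_a: a glass bangle lying flat, 66 mm across, 7 mm high; not to be disturbed. Origin: centre of its underside
- bangle_b: a smaller glass bangle lying flat, 62 mm across, 6 mm high; not to be disturbed. Origin: centre of its underside
- hairbrush: a wooden hairbrush, 215 mm long along its x, 50 mm wide, 26 mm high; not to be disturbed. Origin: centre of its underside
- cream_jar: a closed round jar, 60 mm across, 48 mm high; not to be disturbed. Origin: centre of its underside
- spray_bottle: an upright trigger spray bottle, 62 mm across, 183 mm high; not to be disturbed. Origin: centre of its underside
Things that resemble listed ones, but are neither listed nor needed, are in the scene too. Several things have the shape of the cap; the one meant has the colours described above.

How it is judged:
On the way, in this order (a step that is already met when the one before it is completed fails the run):
1. both tabs squeezed in together while the cap is on the neck (value of joint each of tab_a, tab_b above 0.0025 m and z of cap in the frame of canister below 0.118 m), for 0.2 s.
2. cap lifted clear of the neck, upright (z of cap in the frame of canister above 0.148 m and angle between cap's own z axis and vertical below 0.35 rad), for 0.1 s.
At the end, for the whole second after the job is handed in: The cap rests mouth down and upright (within 6 degrees) on the floor of the steel dish, its centre within 30 mm of the dish's, at rest and let go of; the canister stands open (horizontal distance between cap and dish below 0.03 m and z of cap in the frame of dish below 0.007 m and angle between cap's own z axis and vertical below 0.1 rad and linear speed of cap below 0.02 m/s and contact force between cap and canister below 0.1 N); the robot touches nothing.
It fails at once if the cap is forced against the canister's neck or stops (more than 70 N between cap and canister) (contact force between cap and canister above 70 N).
It fails at once if the cap is dropped: let go of while off the canister and more than 15 mm above the dish's floor (contact force between cap and the fingers below 0.05 N and height (world z) of cap above 0.018 m and (z of cap in the frame of canister above 0.15 m or horizontal distance between cap and canister above 0.03 m)).
It fails at once if the cap is pressed hard into the dish (more than 40 N) (contact force between cap and dish above 40 N).
It fails at once if a bystander is moved by more than 15 mm (distance of any of comb, bangle_a, bangle_b, hairbrush, cream_jar, spray_bottle from where it was at the start of the episode above 0.015 m).
It also fails if it takes over 64 s, if anything falls off the work surface, if the arm or the gripper's body presses on something with over 40 N, if the wrist force passes 120 N, or if a joint passes its speed limit or range.

## Working session

There is one attempt and no reset: what is moved stays moved. The work goes in short steps, Python scripts to look and compute and a shell command to move; the robot and the scene stay as the last step left them, time stands still between calls to the robot, and variables do not carry over. Pictures are saved under pics/ and viewed, on a budget of 10 in all, crops included, one or two more only if the job needs it, and the job is handed in when it is done.

```bash
mkdir -p pics; cat > h.py <<'E'
import numpy as np,cv2
from workcell import env,snapshot,nets
from scipy.spatial.transform import Rotation as R
def pose():
    s=env.sense();q=s["orientation"];T=np.eye(4);T[:3,:3]=R.from_quat([q[1],q[2],q[3],q[0]]).as_matrix();T[:3,3]=s["position"];return T
def snap(n):
    T=pose();d=snapshot(n)
    d["W"]=T@d["T_tool_cam"] if n=="wrist" else np.linalg.inv(d["camera_from_world"])
    return d
def world(d):
    z=d["z_map"];v,u=np.mgrid[:400,:640];K=d["mtx"]
    P=np.stack([(u-K[0,2])/K[0,0]*z,(v-K[1,2])/K[1,1]*z,z,np.ones_like(z)],-1)@d["W"].T
    return P[...,:3]
def proj(d,p):
    c=np.linalg.inv(d["W"])@np.r_[p,1];c=d["mtx"]@c[:3];return (c[:2]/c[2]).round().astype(int)
E
python3 - <<'E'
from h import *
s=env.sense();print(s["time_s"],s["position"],s["orientation"],s["finger_gap"],s["wrist_force"])
ims=[]
for c in ["side","top"]:
    d=snap(c);W=world(d);im=np.ascontiguousarray(d["img"][...,::-1])
    for q in ["cap","cap_grip","neck_top","canister","dish","spray_bottle","hairbrush","cream_jar","comb","bangle_a"]:
        for r in nets.mark_of(c,q)[:4]:
            p=proj(d,r["point"]);print(c,q,round(r["conf"],2),np.round(r["point"],3),p)
            if r["conf"]>.3: cv2.circle(im,tuple(map(int,p)),3,(0,0,255),-1);cv2.putText(im,q,tuple(map(int,p)),0,.35,(255,0,255),1)
    cv2.imwrite(f"pics/{c}0.png",im)
E
```

```text
0.0 [0.16384705 0.49803814 0.23045631] [-1.48687442e-04  1.58231943e-01  9.87401465e-01 -9.88468496e-04] 0.08526900184145411 [-0.57736618 -0.3517029   0.32299712]
side cap 0.94 [ 0.658 -0.133  0.   ] [275 190]
side cap 0.8 [ 0.421 -0.213 -0.005] [360 176]
side cap 0.76 [ 0.54  -0.152  0.109] [319 158]
side cap 0.57 [ 0.631 -0.29   0.002] [291 154]
side cap_grip 0.82 [ 0.634 -0.291  0.025] [289 148]
side cap_grip 0.71 [ 0.549 -0.152  0.14 ] [316 149]
side cap_grip 0.67 [ 0.661 -0.128  0.036] [273 182]
side cap_grip 0.57 [ 0.422 -0.218  0.029] [361 166]
side neck_top 0.55 [ 0.538 -0.15   0.14 ] [320 149]
side canister 0.63 [ 0.543 -0.149 -0.002] [317 189]
side dish 0.84 [ 0.603  0.137 -0.001] [285 272]
side dish 0.55 [ 0.474 -0.381  0.   ] [343 138]
side dish 0.43 [ 0.537 -0.15   0.138] [320 150]
side spray_bottle 0.73 [0.529 0.368 0.003] [310 368]
side hairbrush 0.81 [ 0.472 -0.383  0.001] [344 137]
side cream_jar 0.69 [0.694 0.02  0.001] [254 231]
side comb 0.65 [ 0.438 -0.018 -0.001] [355 226]
side bangle_a 0.51 [ 0.514  0.006 -0.003] [325 232]
side bangle_a 0.48 [ 0.614 -0.002  0.0
[... 205 characters left out ...]
_grip 0.88 [ 0.541 -0.271  0.029] [432 214]
top cap_grip 0.81 [ 0.632 -0.293  0.028] [439 177]
top cap_grip 0.66 [ 0.422 -0.213  0.031] [410 263]
top cap_grip 0.65 [ 0.661 -0.131  0.027] [374 165]
top neck_top 0.67 [ 0.469 -0.381  0.002] [474 244]
top neck_top 0.6 [ 0.543 -0.152  0.143] [394 207]
top canister 0.89 [ 0.543 -0.151 -0.001] [380 214]
top dish 0.68 [ 0.606  0.138 -0.002] [266 188]
top spray_bottle 0.78 [ 0.532  0.367 -0.003] [173 217]
top hairbrush 0.91 [ 0.467 -0.381  0.002] [474 244]
top cream_jar 0.95 [0.696 0.023 0.001] [311 153]
top comb 0.62 [ 0.439 -0.016 -0.001] [327 255]
top bangle_a 0.47 [ 0.613 -0.008  0.001] [323 186]
top bangle_a 0.43 [ 0.511  0.009 -0.003] [317 226]
```

View pics/top0.png

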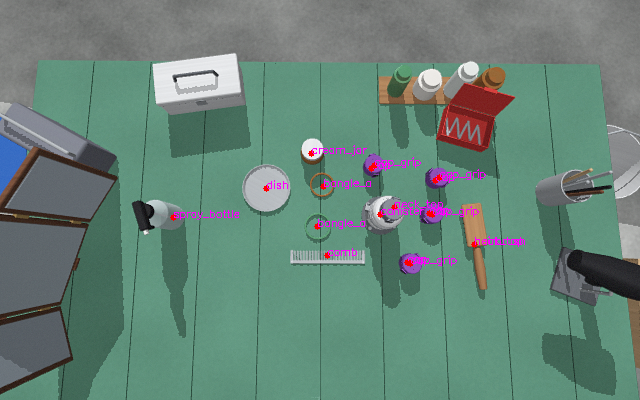

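View pics/side0.png

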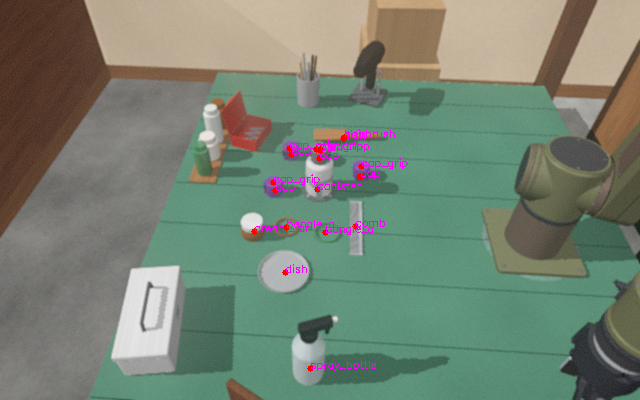

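The top view shows the canister at about (385,212) with the cap on its neck, four purple-tagged spare caps around it, and the dish at (266,188). The side view agrees. Next I go above the canister and look with the wrist camera.

```bash
python3 -m handwheel '[[[0,0,-0.05],0,-1],[[-0.04,-0.036,-0.04],0,-1],[[-0.04,-0.036,0],0,-1],[[-0.04,-0.036,0],0,-1],[[-0.04,-0.036,0],0,-1],[[-0.04,-0.036,0],0,-1],[[-0.04,-0.036,0],0,-1],[[-0.04,-0.036,0],0,-1],[[-0.04,-0.036,0],0,-1],[[-0.04,-0.036,0],0,-1]]' 30; python3 -c "
from h import *
s=env.sense();print(s['qpos'],s['position'],s['orientation'])
d=snapshot('wrist');print(d['T_tool_cam'],d['mtx'])"
```

```text
time_s: 2.1
position: [0.3834, 0.1149, 0.3115]
orientation: [0.001, 0.158, 0.987, 0.0]
wrist_force: [1.4, 0.6, -1.1]
finger_gap: 0.0857
[ 2.91082756e-01  1.84912980e-02 -2.20615089e-01  1.33042608e+00
  1.46745596e-04  6.08738513e-01] [0.38344261 0.11492555 0.31148772] [5.37133498e-04 1.58160870e-01 9.87413153e-01 3.40887175e-04]
[[ 8.05093977e-05 -9.46725607e-01 -3.22041331e-01  8.40909631e-02]
 [ 9.99998906e-01  5.51916869e-04 -1.37250868e-03  1.02316828e-03]
 [ 1.47712916e-03 -3.22040868e-01  9.46724615e-01 -1.42762136e-01]
 [ 0.00000000e+00  0.00000000e+00  0.00000000e+00  1.00000000e+00]] [[333.35417504   0.         316.9041572 ]
 [  0.         333.35417504 203.50773691]
 [  0.           0.           1.        ]]
```

```bash
python3 -m handwheel '[[[-0.039,-0.034,0],0,-1],[[-0.039,-0.034,0],0,-1],[[-0.039,-0.034,0],0,-1],[[-0.039,-0.034,0],0,-1],[[-0.039,-0.034,0],0,-1],[[-0.039,-0.034,0],0,-1],[[0,0,0],0,-1]]'; python3 - <<'E'
from h import *
s=env.sense();print(s['qpos'],s['wrist_force'],s['ft_torque'])
d=snap('wrist');W=world(d);np.savez('w1.npz',W=W,z=d['z_map'],img=d['img'],T=pose())
im=np.ascontiguousarray(d['img'][...,::-1])
for q in ['cap','cap_grip','neck_top','canister']:
    for r in nets.mark_of('wrist',q)[:4]: print(q,round(r['conf'],2),np.round(r['point'],3),proj(d,r['point']))
g=np.hypot(W[...,0]-.543,W[...,1]+.151)<.05
for lo,hi in [(.13,.145),(.145,.149),(.149,.156),(.156,.17)]:
    m=g&(W[...,2]>lo)&(W[...,2]<hi);print(lo,m.sum(),np.round(W[m].mean(0),4) if m.any() else '', np.round(W[m].min(0),4) if m.any() else '', np.round(W[m].max(0),4) if m.any() else '')
cv2.imwrite('pics/w1.png',cv2.resize(im[80:330,170:470],None,fx=2.4,fy=2.4,interpolation=2))
E
```

```text
time_s: 2.85
position: [0.5388, -0.1458, 0.3095]
orientation: [0.0, 0.161, 0.987, -0.001]
wrist_force: [-0.3, 0.4, -0.5]
finger_gap: 0.0857
[-0.26335074  0.29942421  0.11961049  1.39016943 -0.00162101  0.06005641] [-0.25635419  0.44410621 -0.47403815] [0.04658204 0.07685182 0.0401606 ]
cap 0.94 [ 0.54  -0.275  0.001] [230 185]
cap 0.9 [ 0.661 -0.128  0.003] [355 230]
cap 0.66 [ 0.539 -0.147  0.11 ] [315 175]
cap 0.65 [ 0.632 -0.286  0.   ] [248 243]
cap_grip 0.83 [ 0.542 -0.269  0.03 ] [229 191]
cap_grip 0.69 [ 0.425 -0.212  0.034] [234  88]
cap_grip 0.63 [ 0.54  -0.152  0.137] [311 184]
cap_grip 0.6 [ 0.663 -0.129  0.029] [357 239]
canister 0.81 [ 0.541 -0.151 -0.002] [314 158]
canister 0.45 [ 0.471 -0.375 -0.005] [145 161]
0.13 169 [ 0.5196 -0.1419  0.1383] [ 0.5105 -0.1693  0.1302] [ 0.5596 -0.1251  0.145 ]
0.145 156 [ 0.5341 -0.1467  0.1473] [ 0.5111 -0.1707  0.145 ] [ 0.5665 -0.126   0.1489]
0.149 1804 [ 0.5378 -0.1487  0.1522] [ 0.5114 -0.1716  0.149 ] [ 0.5634 -0.1263  0.1549]
0.156 0
```

View pics/w1.png

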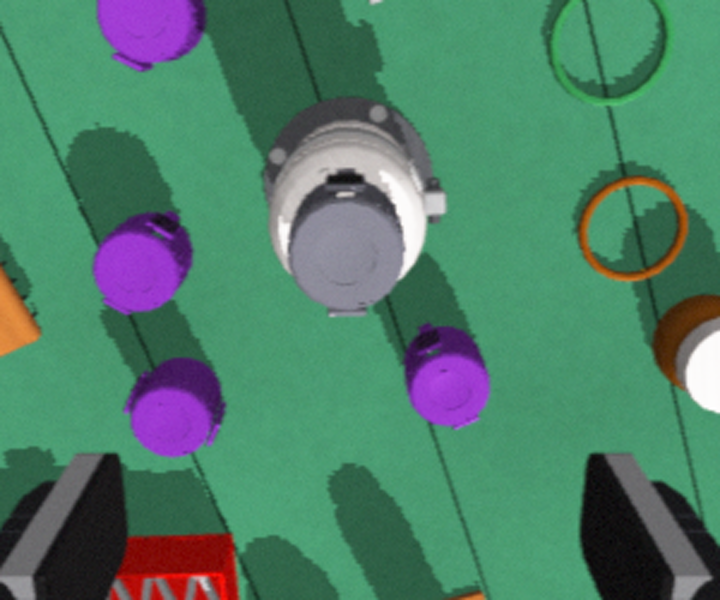

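The grey cap sits on the canister, with tabs at crop (345,180) and (347,312), so its tab axis lies along the tool's x. The tool needs about a 90° roll. I'll fit the axis and yaw numerically.

```bash
cat >> h.py <<'E'
def fit(W,img,T,c0,zt=.152):
    hsv=cv2.cvtColor(img,cv2.COLOR_RGB2HSV)
    g=(np.hypot(W[...,0]-c0[0],W[...,1]-c0[1])<.034)
    top=W[g&(abs(W[...,2]-zt)<.002)]
    h=cv2.convexHull((top[:,:2]*1e4).astype(np.float32))[:,0]/1e4
    from scipy.optimize import least_squares
    r=least_squares(lambda p:np.hypot(h[:,0]-p[0],h[:,1]-p[1])-p[2],[*c0,.023],loss='soft_l1',f_scale=.0005).x
    print('circle',r.round(4),'z',np.median(top[:,2]).round(4),len(top),'box',((top[:,:2].min(0)+top[:,:2].max(0))/2).round(4))
    rr=np.hypot(W[...,0]-r[0],W[...,1]-r[1])
    t=g&(rr>.0245)&(rr<.031)&(W[...,2]>zt-.016)&(W[...,2]<zt-.002)
    a=np.degrees(np.arctan2(W[t][:,1]-r[1],W[t][:,0]-r[0]))
    tx=np.degrees(np.arctan2(T[1,0],T[0,0]));print('tab az hist',np.histogram(a,np.arange(-180,181,15)),'toolx az',tx)
    dbl=np.angle(np.exp(2j*np.radians(a)).mean())/2;print('tab axis',np.degrees(dbl),'n',len(a))
    e=np.r_[r[0]-T[0,3],r[1]-T[1,3],0];print('shift in tool',(T[:3,:3].T@e).round(4))
E
python3 - <<'E'
from h import *
f=np.load('w1.npz');fit(f['W'],f['img'],f['T'],[.5385,-.1487])
E
python3 -m handwheel '[[[0,0,0],8.59,-1],[[0,0,0],8.59,-1],[[0,0,0],8.59,-1],[[0,0,0],8.59,-1],[[0,0,0],8.59,-1],[[0,0,0],8.59,-1],[[0,0,0],8.59,-1],[[0,0,0],8.59,-1],[[0,0,0],8.59,-1],[[0,0,0],8.59,-1]]'
python3 -m handwheel '[[[0,0,0],4,-1],[[0,0,0],0,-1]]'
python3 - <<'E'
from h import *
d=snap('wrist');W=world(d);T=pose();print(T.round(3));fit(W,d['img'],T,[.5385,-.1487])
for r in nets.mark_of('wrist','cap_grip')[:4]: print(round(r['conf'],2),np.round(r['point'],3))
cv2.imwrite('pics/w2.png',cv2.resize(np.ascontiguousarray(d['img'][80:280,220:420,::-1]),None,fx=3,fy=3,interpolation=2))
for c in ['top','side']:
    d=snap(c);print(c);fit(world(d),d['img'],T,[.5385,-.1487])
E
```

```text
circle [ 0.5387 -0.149   0.0227] z 0.1523 1756 box [ 0.5386 -0.1489]
tab az hist (array([ 0,  0,  0,  0,  0,  0,  0,  0,  0,  9, 16, 21,  1,  0,  0,  0,  0,
        0,  0,  0,  0, 12, 43, 39]), array([-180, -165, -150, -135, -120, -105,  -90,  -75,  -60,  -45,  -30,
        -15,    0,   15,   30,   45,   60,   75,   90,  105,  120,  135,
        150,  165,  180])) toolx az 161.56156371557032
tab axis -17.48345174987937 n 141
shift in tool [-0.0033 -0.0048 -0.    ]
time_s: 4.1
position: [0.5354, -0.1395, 0.3119]
orientation: [0.0, 0.79, 0.613, 0.0]
wrist_force: [-0.8, 0.5, -0.1]
finger_gap: 0.0852
time_s: 4.3
position: [0.5355, -0.1396, 0.3118]
orientation: [0.0, 0.809, 0.588, 0.0]
wrist_force: [-0.1, 1.2, 0.1]
finger_gap: 0.0855
[[ 0.308  0.951  0.001  0.536]
 [ 0.951 -0.308 -0.    -0.14 ]
 [ 0.     0.001 -1.     0.312]
 [ 0.     0.     0.     1.   ]]
circle [ 0.5386 -0.1484  0.0227] z 0.1523 1704 box [ 0.5384 -0.1483]
tab az hist (array([ 0,  0,  0,  0,  0,  0,  0,  0,  0,  8, 24, 32,  0,  0,  0,  0,  0,
        0,  0,  0,  0, 18, 20, 22]), array([-180, -165, -150, -135, -120, -105,
[... 536 characters left out ...]
-150, -135, -120, -105,  -90,  -75,  -60,  -45,  -30,
        -15,    0,   15,   30,   45,   60,   75,   90,  105,  120,  135,
        150,  165,  180])) toolx az 72.08134413672425
tab axis -17.910957710174948 n 28
shift in tool [-0.0072  0.0061  0.    ]
side
circle [ 0.5398 -0.1464  0.0212] z 0.1513 97 box [ 0.5392 -0.1458]
tab az hist (array([1, 0, 1, 0, 1, 0, 0, 0, 0, 1, 2, 3, 1, 0, 0, 0, 2, 0, 0, 0, 0, 4,
       4, 5]), array([-180, -165, -150, -135, -120, -105,  -90,  -75,  -60,  -45,  -30,
        -15,    0,   15,   30,   45,   60,   75,   90,  105,  120,  135,
        150,  165,  180])) toolx az 72.08134413672425
tab axis -14.22651332521199 n 25
shift in tool [-0.0049  0.0061  0.    ]
```

View pics/w2.png

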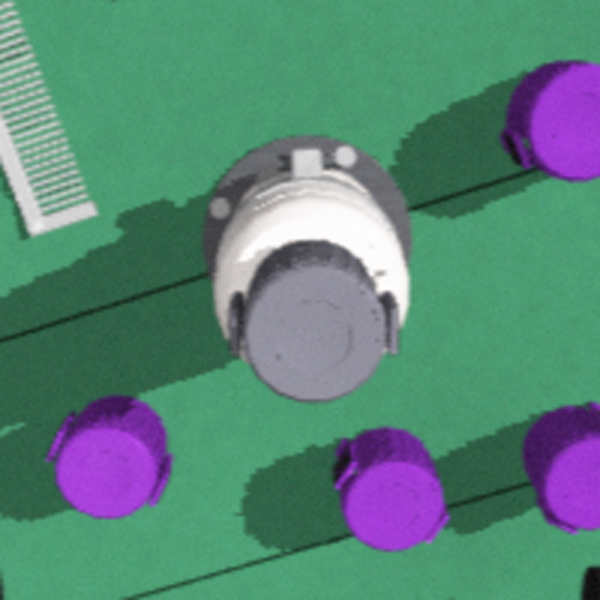

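Two wrist poses and the top camera agree: axis (0.5386, -0.1486), cap top z 0.152, tab axis -17.7°. The tool's y is at -17.9°, so I'm descending.

```bash
python3 -m handwheel '[[[-0.0072,0.0057,0.03],0,-1],[[0,0,0.03],0,-1],[[0,0,0.03],0,-1],[[0,0,0.03],0,-1],[[0,0,0.02],0,-1],[[0,0,0],0,-1],[[0,0,0],0,-1]]'
python3 - <<'E'
from h import *
T=pose();e=np.r_[.5387,-.1486,.12]-T[:3,3];print((T[:3,:3].T@e).round(4));s=env.sense();print(s['wrist_force'],s['ft_torque'])
E
```

```text
time_s: 5.2
position: [0.5392, -0.1497, 0.1715]
orientation: [-0.0, 0.809, 0.587, -0.0]
wrist_force: [1.2, 0.3, 0.2]
finger_gap: 0.0855
[ 0.0009 -0.0008  0.0515]
[1.17283824 0.32592112 0.21430261] [-0.01223982  0.0226965  -0.06220604]
```

```bash
python3 -m handwheel '[[[0.0008,-0.0007,0.02],0,-1],[[0,0,0.02],0,-1],[[0,0,0.011],0,-0.5],[[0,0,0],0,-0.3],[[0,0,0],0,-0.3]]'
python3 -m handwheel '[[[0,0,0],0,0],[[0,0,0],0,1],[[0,0,0],0,1],[[0,0,0],0,1],[[0,0,0],0,1]]' 30
python3 - <<'E'
from h import *
s=env.sense();print(s['finger_gap'],s['wrist_force'],s['ft_torque'],s['position'])
d=snap('wrist');cv2.imwrite('pics/w3.png',np.ascontiguousarray(d['img'][...,::-1]))
E
```

```text
time_s: 5.7
position: [0.5397, -0.1491, 0.1213]
orientation: [0.001, 0.81, 0.587, 0.001]
wrist_force: [1.0, 0.1, 0.1]
finger_gap: 0.0556
time_s: 6.2
position: [0.5402, -0.1492, 0.1225]
orientation: [0.001, 0.81, 0.587, 0.001]
wrist_force: [-0.8, -0.1, 5.8]
finger_gap: 0.0452
0.045152133720278514 [-0.78800732 -0.07632931  5.78174341] [0.03733664 0.24850882 0.00573884] [ 0.5401737  -0.14916671  0.12246703]
```

View pics/w3.png

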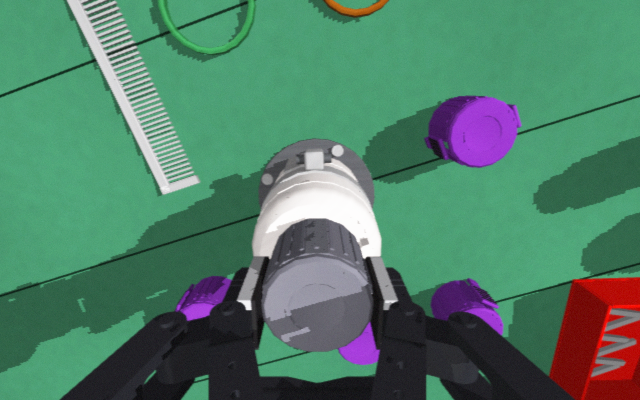

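The tabs are pressed home: gap 45 mm and low side forces. I'll begin turning anticlockwise (negative roll) and watch the torque.

```bash
cat > m.py <<'E'
from h import *
s=env.sense();T=pose();print('yaw x',np.degrees(np.arctan2(T[1,0],T[0,0])).round(2),'F',np.round(s['wrist_force'],1),'M',np.round(s['ft_torque'],3),'gap',round(s['finger_gap'],4),'t',s['time_s'],'p',np.round(s['position'],4))
E
python3 m.py; python3 -m handwheel '[[[0,0,0],-2,1],[[0,0,0],-2,1],[[0,0,0],-2,1],[[0,0,0],-2,1]]' >/dev/null; python3 m.py
```

```text
yaw x 71.89 F [-0.4  0.7  6. ] M [-0.016  0.232  0.016] gap 0.0446 t 6.25 p [ 0.5402 -0.1492  0.1225]
yaw x 79.97 F [-1.8  0.7  6.2] M [0.056 0.134 0.007] gap 0.0451 t 6.65 p [ 0.5404 -0.1492  0.1225]
```

```bash
python3 -m handwheel '[[[0,0,0],-2,1],[[0,0,0],-2,1],[[0,0,0],-2,1]]' >/dev/null; python3 m.py;python3 -m handwheel '[[[0,0,0],-2,1],[[0,0,0],-2,1],[[0,0,0],-2,1]]' >/dev/null; python3 m.py
```

```text
yaw x 85.97 F [-0.8  0.   5.5] M [ 0.047  0.107 -0.012] gap 0.0454 t 6.95 p [ 0.5405 -0.1492  0.1226]
yaw x 91.97 F [-0.4  0.1  6.1] M [0.067 0.074 0.006] gap 0.0451 t 7.25 p [ 0.5406 -0.1492  0.1226]
```

```bash
python3 -m handwheel '[[[0,0,0],-1,1],[[0,0,0],-1,1],[[0,0,0],-1,1]]' >/dev/null; python3 m.py
```

```text
yaw x 94.93 F [-0.6  0.   5.7] M [ 0.051  0.059 -0.045] gap 0.0451 t 7.55 p [ 0.5406 -0.1492  0.1226]
```

```bash
python3 -m handwheel '[[[0,0,0],-1,1],[[0,0,0],-1,1],[[0,0,0],-1,1]]' >/dev/null; python3 m.py
```

```text
yaw x 97.93 F [-1.3  0.3  5.5] M [ 0.097  0.084 -0.037] gap 0.045 t 7.85 p [ 0.5406 -0.1492  0.1226]
```

```bash
python3 -m handwheel '[[[0,0,0],-1,1],[[0,0,0],-1,1],[[0,0,0],-1,1]]' >/dev/null; python3 m.py
```

```text
yaw x 100.93 F [-0.4  0.6  5.7] M [ 0.087  0.022 -0.016] gap 0.0455 t 8.15 p [ 0.5407 -0.1492  0.1226]
```

```bash
cat >> m.py <<'E'
import sys
sys.exit(abs(s['ft_torque'][2])>.15 or np.hypot(*s['wrist_force'][:2])>10)
E
python3 -m handwheel '[[[0,0,0],-0.8,1],[[0,0,0],-0.8,1]]' >/dev/null; python3 m.py && python3 -m handwheel '[[[0,0,0],-0.8,1],[[0,0,0],-0.8,1]]' >/dev/null; python3 m.py && python3 -m handwheel '[[[0,0,0],-0.8,1],[[0,0,0],-0.8,1]]' >/dev/null; python3 m.py && python3 -m handwheel '[[[0,0,0],-0.8,1],[[0,0,0],-0.8,1]]' >/dev/null; python3 m.py && python3 -m handwheel '[[[0,0,0],-0.8,1],[[0,0,0],-0.8,1]]' >/dev/null; python3 m.py && python3 -m handwheel '[[[0,0,0],-0.8,1],[[0,0,0],-0.8,1]]' >/dev/null; python3 m.py
```

```text
yaw x 102.52 F [-0.8 -0.9  6.1] M [ 0.067  0.079 -0.02 ] gap 0.0453 t 8.35 p [ 0.5406 -0.1492  0.1226]
yaw x 102.52 F [-0.8 -0.9  6.1] M [ 0.067  0.079 -0.02 ] gap 0.0453 t 8.35 p [ 0.5406 -0.1492  0.1226]
yaw x 102.52 F [-0.8 -0.9  6.1] M [ 0.067  0.079 -0.02 ] gap 0.0453 t 8.35 p [ 0.5406 -0.1492  0.1226]
yaw x 102.52 F [-0.8 -0.9  6.1] M [ 0.067  0.079 -0.02 ] gap 0.0453 t 8.35 p [ 0.5406 -0.1492  0.1226]
yaw x 102.52 F [-0.8 -0.9  6.1] M [ 0.067  0.079 -0.02 ] gap 0.0453 t 8.35 p [ 0.5406 -0.1492  0.1226]
yaw x 102.52 F [-0.8 -0.9  6.1] M [ 0.067  0.079 -0.02 ] gap 0.0453 t 8.35 p [ 0.5406 -0.1492  0.1226]False
False
False
False
False
False
```

```bash
sed -i 's/^sys.exit(\(.*\))$/sys.exit(int(\1))/' m.py
python3 -m handwheel '[[[0,0,0],-0.8,1],[[0,0,0],-0.8,1]]' >/dev/null && python3 m.py && python3 -m handwheel '[[[0,0,0],-0.8,1],[[0,0,0],-0.8,1]]' >/dev/null && python3 m.py && python3 -m handwheel '[[[0,0,0],-0.8,1],[[0,0,0],-0.8,1]]' >/dev/null && python3 m.py && python3 -m handwheel '[[[0,0,0],-0.8,1],[[0,0,0],-0.8,1]]' >/dev/null && python3 m.py && python3 -m handwheel '[[[0,0,0],-0.8,1],[[0,0,0],-0.8,1]]' >/dev/null && python3 m.py && python3 -m handwheel '[[[0,0,0],-0.8,1],[[0,0,0],-0.8,1]]' >/dev/null && python3 m.py
```

```text
yaw x 104.12 F [ 0.2 -0.2  6.2] M [ 0.029  0.04  -0.052] gap 0.0448 t 8.55 p [ 0.5407 -0.1492  0.1226]
yaw x 105.72 F [-0.4  0.3  6.1] M [ 0.051  0.042 -0.054] gap 0.0451 t 8.75 p [ 0.5407 -0.1492  0.1226]
yaw x 107.32 F [-0.1  0.4  6.1] M [ 0.072  0.078 -0.061] gap 0.045 t 8.95 p [ 0.5407 -0.1492  0.1226]
yaw x 108.93 F [-0.2  0.4  5.1] M [0.081 0.02  0.002] gap 0.0452 t 9.15 p [ 0.5407 -0.1492  0.1226]
yaw x 110.52 F [ 0.5 -0.2  6.3] M [ 0.078  0.067 -0.031] gap 0.0451 t 9.35 p [ 0.5407 -0.1492  0.1226]
yaw x 112.12 F [1.  0.  5.3] M [ 0.089  0.016 -0.022] gap 0.0452 t 9.55 p [ 0.5407 -0.1492  0.1226]
```

```bash

python3 -m handwheel '[[[0,0,0],-0.8,1],[[0,0,0],-0.8,1]]' >/dev/null && python3 m.py && python3 -m handwheel '[[[0,0,0],-0.8,1],[[0,0,0],-0.8,1]]' >/dev/null && python3 m.py && python3 -m handwheel '[[[0,0,0],-0.8,1],[[0,0,0],-0.8,1]]' >/dev/null && python3 m.py && python3 -m handwheel '[[[0,0,0],-0.8,1],[[0,0,0],-0.8,1]]' >/dev/null && python3 m.py && python3 -m handwheel '[[[0,0,0],-0.8,1],[[0,0,0],-0.8,1]]' >/dev/null && python3 m.py && python3 -m handwheel '[[[0,0,0],-0.8,1],[[0,0,0],-0.8,1]]' >/dev/null && python3 m.py && python3 -m handwheel '[[[0,0,0],-0.8,1],[[0,0,0],-0.8,1]]' >/dev/null && python3 m.py && python3 -m handwheel '[[[0,0,0],-0.8,1],[[0,0,0],-0.8,1]]' >/dev/null && python3 m.py
```

```text
yaw x 113.72 F [ 0.2 -0.3  5.3] M [ 0.05   0.111 -0.029] gap 0.0452 t 9.75 p [ 0.5407 -0.1492  0.1226]
yaw x 115.32 F [-0.4 -0.4  5.3] M [ 0.133  0.064 -0.027] gap 0.0451 t 9.95 p [ 0.5407 -0.1492  0.1226]
yaw x 116.93 F [ 0.9 -0.5  5. ] M [-0.001  0.067  0.004] gap 0.0454 t 10.15 p [ 0.5407 -0.1492  0.1226]
yaw x 118.52 F [0.4 0.5 6.4] M [ 0.089  0.045 -0.062] gap 0.045 t 10.35 p [ 0.5406 -0.1492  0.1226]
yaw x 120.12 F [-0.6  0.2  5.6] M [ 0.085  0.221 -0.14 ] gap 0.0453 t 10.55 p [ 0.5404 -0.1492  0.1226]
yaw x 121.71 F [-0.7  0.3  6.2] M [ 0.109  0.394 -0.117] gap 0.0452 t 10.75 p [ 0.54   -0.1491  0.1225]
yaw x 123.29 F [-2.3  0.3  6.5] M [ 0.11   0.447 -0.311] gap 0.0452 t 10.95 p [ 0.5399 -0.149   0.1225]
```

The stop was felt at about yaw 120° (48° of turn), torque 0.3 N·m. I'll ease back 2° and start the lift gently.

```bash

python3 -m handwheel '[[[0,0,0],1,1],[[0,0,0],1,1]]' 40 >/dev/null && python3 m.py && python3 -m handwheel '[[[0,0,-0.001],0,1],[[0,0,-0.001],0,1]]' >/dev/null && python3 m.py && python3 -m handwheel '[[[0,0,-0.001],0,1],[[0,0,-0.001],0,1]]' >/dev/null && python3 m.py
```

```text
yaw x 121.25 F [-1.5  0.7  6.9] M [ 0.058  0.369 -0.018] gap 0.0451 t 11.15 p [ 0.5399 -0.149   0.1225]
yaw x 121.29 F [-0.2  0.8  2.7] M [-0.031  0.053 -0.034] gap 0.0452 t 11.35 p [ 0.5399 -0.149   0.1239]
yaw x 121.29 F [ 1.6 -0.6  2.4] M [-0.073 -0.219 -0.007] gap 0.0448 t 11.55 p [ 0.5398 -0.149   0.1248]
```

```bash

python3 -m handwheel '[[[0,0,-0.0015],0,1],[[0,0,-0.0015],0,1]]' >/dev/null && python3 m.py && python3 -m handwheel '[[[0,0,-0.002],0,1],[[0,0,-0.002],0,1]]' >/dev/null && python3 m.py
```

```text
yaw x 121.29 F [ 2.2 -0.7 -2.1] M [-0.216 -0.366 -0.02 ] gap 0.0451 t 11.75 p [ 0.5388 -0.1489  0.1268]
yaw x 121.29 F [ 1.6  0.2 -2.3] M [-0.193 -0.379 -0.003] gap 0.0448 t 11.95 p [ 0.5386 -0.1488  0.1307]
```

```bash

python3 -m handwheel '[[[0,0,-0.003],0,1],[[0,0,-0.003],0,1],[[0,0,-0.003],0,1]]' >/dev/null && python3 m.py && python3 -m handwheel '[[[0,0,-0.005],0,1],[[0,0,-0.005],0,1],[[0,0,-0.005],0,1],[[0,0,-0.005],0,1]]' >/dev/null && python3 m.py && python3 -m handwheel '[[[0,0,-0.01],0,1],[[0,0,-0.02],0,1],[[0,0,-0.02],0,1],[[0,0,-0.02],0,1],[[0,0,0],0,1]]' >/dev/null && python3 m.py
python3 - <<'E'
from h import *
d=snap('wrist');cv2.imwrite('pics/w4.png',np.ascontiguousarray(d['img'][...,::-1]))
d=snap('top')
W=world(d);c=[(round(r['conf'],2),np.round(r['point'],4)) for r in nets.mark_of('top','dish')];print(c)
g=np.hypot(W[...,0]-.606,W[...,1]-.138)<.075
m=g&(W[...,2]>.0055)&(W[...,2]<.02);h=(W[m][:,:2]*1e4).astype(np.float32);print(m.sum(),np.array(cv2.minEnclosingCircle(h)[0])/1e4,cv2.minEnclosingCircle(h)[1]/1e4)
d=snap('side');nets.mark_of('side','dish');print([(round(r['conf'],2),np.round(r['point'],4)) for r in nets.mark_of('side','dish')])
E
```

```text
yaw x 121.3 F [ 0.8 -0.  -0.7] M [-0.025 -0.065 -0.023] gap 0.0447 t 12.25 p [ 0.5384 -0.1485  0.1403]
yaw x 121.29 F [ 0.2  0.4 -1.3] M [-0.021  0.023  0.026] gap 0.045 t 12.65 p [ 0.5387 -0.1487  0.1607]
yaw x 121.29 F [-0.1 -0.8 -0.8] M [-0.043  0.004 -0.025] gap 0.0448 t 13.15 p [ 0.5407 -0.1493  0.2336]
[(0.84, array([ 0.6047,  0.1381, -0.0013])), (0.63, array([ 0.5373, -0.1507, -0.0012]))]
288 [0.60705054 0.13707383] 0.0598744384765625
[(0.55, array([ 0.6053,  0.1371, -0.0021]))]
```

View pics/w4.png

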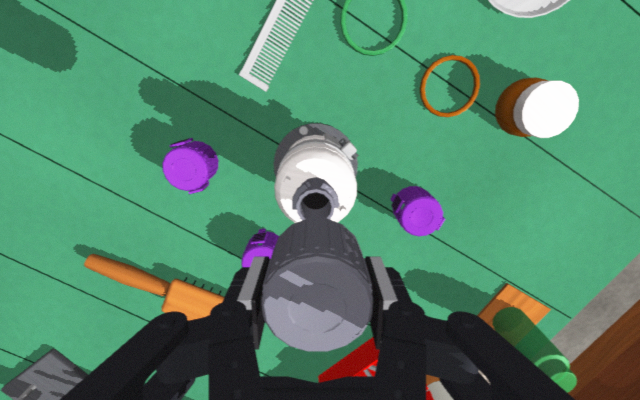

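The cap is clear of the neck and upright in the jaws at (317,290); the open neck shows at (316,200). Dish at (0.606, 0.1375) from both cameras. I'll carry it over.

```bash

python3 -m handwheel '[[[0.015,0.015,0],0,1],[[0.03,0.029,0],0,1],[[0.03,0.029,0],0,1],[[0.03,0.029,0],0,1],[[0.03,0.029,0],0,1],[[0.03,0.029,0],0,1],[[0.03,0.029,0],0,1],[[0.016,0.015,0],0,1],[[0,0,0],0,1],[[0,0,0],0,1]]'
python3 - <<'E'
from h import *
s=env.sense();print(s['wrist_force'],s['finger_gap'])
T=pose();e=np.r_[.606,.1375,.0155]-T[:3,3];print((T[:3,:3].T@e).round(4))
d=snap('side');W=world(d);g=(np.hypot(W[...,0]-.606,W[...,1]-.1375)<.035)&(W[...,2]>.15);
lab=d['img'];cv2.imwrite('pics/s2.png',cv2.resize(np.ascontiguousarray(lab[90:330,170:410,::-1]),None,fx=2.5,fy=2.5,interpolation=2))
K=nets.mark_of('side','cap');print([(round(r['conf'],2),np.round(r['point'],3)) for r in K])
E
```

```text
time_s: 14.45
position: [0.6029, 0.1376, 0.229]
orientation: [-0.001, 0.49, 0.872, -0.001]
wrist_force: [0.5, -0.2, -0.5]
finger_gap: 0.0445
[ 0.50894463 -0.177602   -0.49200471] 0.044482734782573724
[-0.0017  0.0031  0.2135]
[(0.89, array([0.606, 0.135, 0.213])), (0.71, array([ 0.418, -0.212, -0.001])), (0.6, array([ 0.544, -0.267, -0.003])), (0.58, array([ 0.658, -0.133,  0.002]))]
```

View pics/s2.png

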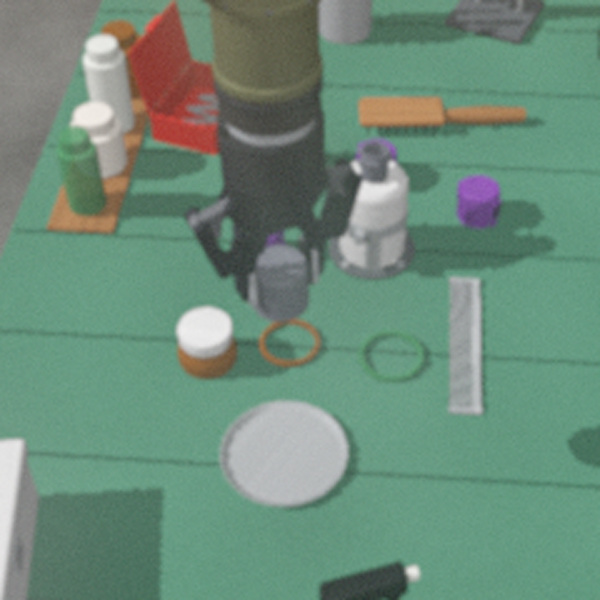

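The side view shows the cap upright in the jaws at (282,280), above the dish, with the bystanders in place. I'll lower it in stages.

```bash

python3 -m handwheel '[[[-0.0017,0.0031,0.02],0,1],[[0,0,0.035],0,1],[[0,0,0.04],0,1],[[0,0,0.04],0,1],[[0,0,0.03],0,1],[[0,0,0.02],0,1],[[0,0,0],0,1],[[0,0,0],0,1]]' && python3 m.py
python3 -c "
from h import *
T=pose();e=np.r_[.606,.1375,.0155]-T[:3,3];print((T[:3,:3].T@e).round(4))
d=snap('side');print([(round(r['conf'],2),np.round(r['point'],4)) for r in nets.mark_of('side','cap')])"
```

```text
time_s: 15.35
position: [0.607, 0.1366, 0.0455]
orientation: [-0.0, 0.491, 0.871, -0.0]
wrist_force: [0.0, -0.6, -0.0]
finger_gap: 0.0444
yaw x 121.21 F [ 0.  -0.6 -0. ] M [ 0.028 -0.062 -0.033] gap 0.0444 t 15.35 p [0.607  0.1366 0.0455]
[ 0.0013 -0.0003  0.03  ]
[(0.79, array([0.6075, 0.1355, 0.0287])), (0.56, array([ 0.4207, -0.2126, -0.0034])), (0.49, array([ 5.464e-01, -2.690e-01,  2.000e-04]))]
```

```bash
cat > g.py <<'E'
from workcell import env
import sys
s=env.sense();print(s['position'].round(4) if hasattr(s['position'],'round') else s['position'],s['wrist_force'][2]);sys.exit(int(s['wrist_force'][2]>2.5))
E
python3 -m handwheel '[[[0,0,0.01],0,1],[[0,0,0.01],0,1],[[0,0,0],0,1]]' >/dev/null && python3 g.py && python3 -m handwheel '[[[0,0,0.002],0,1],[[0,0,0],0,1]]' >/dev/null && python3 g.py && python3 -m handwheel '[[[0,0,0.001],0,1],[[0,0,0],0,1]]' >/dev/null && python3 g.py && python3 -m handwheel '[[[0,0,0.001],0,1],[[0,0,0],0,1]]' >/dev/null && python3 g.py && python3 -m handwheel '[[[0,0,0.001],0,1],[[0,0,0],0,1]]' >/dev/null && python3 g.py && python3 -m handwheel '[[[0,0,0.001],0,1],[[0,0,0],0,1]]' >/dev/null && python3 g.py && python3 -m handwheel '[[[0,0,0.001],0,1],[[0,0,0],0,1]]' >/dev/null && python3 g.py && python3 -m handwheel '[[[0,0,0.001],0,1],[[0,0,0],0,1]]' >/dev/null && python3 g.py
```

```text
[0.6057 0.1374 0.0236] -0.9869518552333285
[0.6069 0.1377 0.0229] -1.2640214499323132
[0.6072 0.1377 0.0222] -0.33396868115965656
[0.607  0.1376 0.0211] -1.1360982559376356
[0.607  0.1376 0.02  ] -0.8161396517346301
[0.6069 0.1376 0.019 ] -0.19887879946879028
[0.6069 0.1376 0.018 ] -0.8915466933177008
[0.607  0.1376 0.017 ] 0.07096711382032661
```

```bash
python3 -m handwheel '[[[0,0,0.0005],0,1],[[0,0,0],0,1]]' >/dev/null && python3 g.py && python3 -m handwheel '[[[0,0,0.0005],0,1],[[0,0,0],0,1]]' >/dev/null && python3 g.py && python3 -m handwheel '[[[0,0,0.0005],0,1],[[0,0,0],0,1]]' >/dev/null && python3 g.py && python3 -m handwheel '[[[0,0,0.0005],0,1],[[0,0,0],0,1]]' >/dev/null && python3 g.py && python3 -m handwheel '[[[0,0,0.0005],0,1],[[0,0,0],0,1]]' >/dev/null && python3 g.py
```

```text
[0.607  0.1376 0.0166] -0.1356820706492785
[0.607  0.1376 0.016 ] -1.091937503983881
[0.6071 0.1376 0.016 ] 2.8904255079507712
```

Contact with the dish floor at TCP 16 mm (about 3 N). Releasing.

```bash
python3 -m handwheel '[[[0,0,0],0,0],[[0,0,0],0,-0.3],[[0,0,0],0,-0.6],[[0,0,0],0,-0.6],[[0,0,0],0,-0.6]]' && python3 -m handwheel '[[[0,0,-0.005],0,-0.6],[[0,0,-0.015],0,-0.6],[[0,0,-0.03],0,-0.6],[[0,0,-0.04],0,-0.6],[[0,0,-0.04],0,-0.6],[[0,0,-0.04],0,-0.6],[[0,0,0],0,-0.6],[[0,0,0],0,-0.6]]'
python3 - <<'E'
from h import *
d=snap('wrist');W=world(d);fit(W,d['img'],pose(),[.607,.1376],.045)
cv2.imwrite('pics/w5.png',np.ascontiguousarray(d['img'][...,::-1]))
for q in ['comb','bangle_a','hairbrush','cream_jar','spray_bottle','cap','dish']:
    if q=='comb': snap('top')
    print(q,[(round(r['conf'],2),np.round(r['point'],3)) for r in nets.mark_of('top',q)[:5]])
E
```

```text
time_s: 18.25
position: [0.6071, 0.1377, 0.0155]
orientation: [-0.0, 0.49, 0.872, -0.0]
wrist_force: [-0.1, -0.5, -1.2]
finger_gap: 0.0684
time_s: 19.05
position: [0.608, 0.1378, 0.1873]
orientation: [0.001, 0.49, 0.872, 0.001]
wrist_force: [-0.6, 0.1, -0.7]
finger_gap: 0.0686
circle [0.6062 0.1379 0.0227] z 0.045 1930 box [0.6061 0.1378]
tab az hist (array([ 6, 32, 24,  6,  0,  0,  0,  0,  0,  0,  0,  0,  0, 30, 26, 19,  0,
        0,  0,  0,  0,  0,  0,  0]), array([-180, -165, -150, -135, -120, -105,  -90,  -75,  -60,  -45,  -30,
        -15,    0,   15,   30,   45,   60,   75,   90,  105,  120,  135,
        150,  165,  180])) toolx az 121.2918044370675
tab axis 31.640643517228565 n 143
shift in tool [ 0.0005 -0.0004 -0.    ]
comb [(0.94, array([ 0.437, -0.02 , -0.001]))]
bangle_a [(0.65, array([ 0.511,  0.006, -0.002])), (0.52, array([ 0.615, -0.004, -0.001]))]
hairbrush [(0.79, array([ 0.467, -0.38 ,  0.001]))]
cream_jar [(0.83, array([0.699, 0.023, 0.002])), (0.62, array([ 0.54 , -0.151, -0.002]))]
spray_bottle []
cap [(0.95, array([ 0.628, -0.291, -0.002])), (0.89, array([ 0.664, -0.13 , -0.001])), (0.71, array([ 0.424, -0.211, -0.001])), (0.67, array([ 0.544, -0.276, -0.   ])), (0.45, array([0.605, 0.14 , 0.002]))]
dish [(0.93, array([ 0.606,  0.137, -0.002]))]
```

View pics/w5.png

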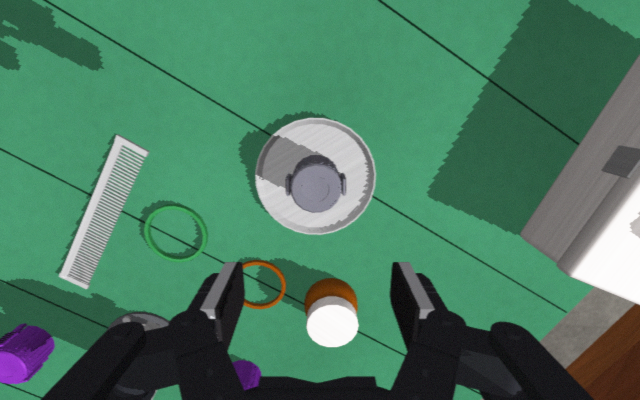

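The cap stands upright and centred in the dish at (317,183), top at 45 mm, as expected for 3 + 42. The gripper is clear. Handing in.

```bash
python3 -c "
from workcell import env
print(env.sign_off())"
```

```text
the job is handed in; nothing more can be done
None
```

The canister is open, and the cap is standing mouth down in the steel dish. I handed the job in at about 19 s of the 64 s allowed.

- **Opening:** I squeezed both tabs home (finger gap 45 mm) and turned the cap anticlockwise. The stop came at about 48°, and the highest torque I read against it was 0.31 N m, under the 0.4 N m limit. I eased back 2° and lifted straight up, with wrist force staying under 10 N.
- **Placing:** I lowered the cap until it touched the dish floor at about 3 N, then released it and moved the gripper clear.
- **Last checks:**
  - The cap's centre is within about 1 mm of the dish centre (cap at 0.606, 0.138).
  - Its top is 45 mm above the bench, as expected.
  - The tabs have sprung back out.
  - The comb, both bangles, hairbrush and jar are within about 4 mm of where they started, which is within the detection error.
- **Not confirmed:** the detector did not find the spray bottle in the last top view. The arm never went near it after the start, and its top still shows in the side picture taken just before lowering.

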